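Clip facade panels into the transport rack and slide it to the pick-up place

TASK

Slide the panel rack by its handle, flat on the table and never lifted or tipped, squarely into the four tape corners of the loading place, and only then take every facade panel from the stand and push it upright into a free spring clip slot of the rack until it is fully home. With all the panels clipped in, slide the loaded rack squarely into the taped rectangle with the diagonal at the pick-up place. Leave the other things on the table undisturbed.

Things in the scene. Friction and masses are not known exactly. Their poses are not given: they have to be found in the camera images.
- rack: Loose plywood transport rack: base board 170 x 280 x 12 mm (own x, y, z) with wooden blocks up to 44 mm high, four slots along its own x (any slot takes any panel) and a tall handle in the middle; 0.65 kg empty. Origin: centre of its underside, z up, 0 while it stands flat. In each slot a spring-loaded steel roller grips the panel, which must be pressed down with up to 15 N.
- handle (a point): Grip point on the rack's handle, on the rack's z axis, 103 mm up. The handle is an upright board 70 mm along the rack's x, 14 mm thick along its y, top 115 mm above the table; pinch it from above across the 14 mm. Panels in the rack leave 48 mm free beside it and end 102 mm above the table.
- slot1 (a point): Slot 1 floor, at rack x 0, y -112, z 12 mm, axes as the rack's: where the middle of a panel's bottom edge rests. Slot 140 mm long in x, 32 mm deep; fixed wall 5 mm to -y of this point, other wall 10 mm to +y. The spring roller (70 mm long, under a steel strip, centre 18 mm above the floor) juts from the +y wall to 2 mm from this point and yields, so lower a panel about 1.5 mm to +y of it.
- slot2 (a point): Slot 2 floor, at rack x 0, y -60, z 12 mm, axes as the rack's: where the middle of a panel's bottom edge rests. Slot 140 mm long in x, 32 mm deep; fixed wall 5 mm to -y of this point, other wall 10 mm to +y. The spring roller (70 mm long, under a steel strip, centre 18 mm above the floor) juts from the +y wall to 2 mm from this point and yields, so lower a panel about 1.5 mm to +y of it.
- slot3 (a point): Slot 3 floor, at rack x 0, y 60, z 12 mm, axes as the rack's: where the middle of a panel's bottom edge rests. Slot 140 mm long in x, 32 mm deep; fixed wall 5 mm to -y of this point, other wall 10 mm to +y. The spring roller (70 mm long, under a steel strip, centre 18 mm above the floor) juts from the +y wall to 2 mm from this point and yields, so lower a panel about 1.5 mm to +y of it.
- slot4 (a point): Slot 4 floor, at rack x 0, y 112, z 12 mm, axes as the rack's: where the middle of a panel's bottom edge rests. Slot 140 mm long in x, 32 mm deep; fixed wall 5 mm to -y of this point, other wall 10 mm to +y. The spring roller (70 mm long, under a steel strip, centre 18 mm above the floor) juts from the +y wall to 2 mm from this point and yields, so lower a panel about 1.5 mm to +y of it.
- stand: Fixed dark wooden stand 150 x 224 mm and 38 mm high, in which the panels wait upright in four loose grooves (12 mm wide, floor 8 mm above the table) running along its own x, at its own y = -84, -28, 28 and 84 mm; some grooves may be empty. Origin: centre of its underside.
- panel1: Light plywood facade panel of a building model, upright plate 130 mm long (own x), 10 mm thick (own y), 90 mm high (own z), bottom edge rounded, dark window shapes on its faces; about 75 g. Origin: middle of its bottom edge. It may lean by up to about 0.1 rad in its groove and can be pinched from above by its top edge. May be absent; all panels are of one size.
- panel2: Light plywood facade panel of a building model, upright plate 130 mm long (own x), 10 mm thick (own y), 90 mm high (own z), bottom edge rounded, dark window shapes on its faces; about 75 g. Origin: middle of its bottom edge. It may lean by up to about 0.1 rad in its groove and can be pinched from above by its top edge. May be absent; all panels are of one size.
- panel3: Light plywood facade panel of a building model, upright plate 130 mm long (own x), 10 mm thick (own y), 90 mm high (own z), bottom edge rounded, dark window shapes on its faces; about 75 g. Origin: middle of its bottom edge. It may lean by up to about 0.1 rad in its groove and can be pinched from above by its top edge. May be absent; all panels are of one size.
- panel4: Light plywood facade panel of a building model, upright plate 130 mm long (own x), 10 mm thick (own y), 90 mm high (own z), bottom edge rounded, dark window shapes on its faces; about 75 g. Origin: middle of its bottom edge. It may lean by up to about 0.1 rad in its groove and can be pinched from above by its top edge. May be absent; all panels are of one size.
- load_mark: Loading place: four L-shaped black tape corners on the table, 200 x 310 mm over all, that frame the rack with about 15 mm to spare all round. Origin: its centre at table height; its x is the direction that the rack's x should take (either way round).
- pickup_mark: Pick-up place at the right: a closed black tape rectangle with one diagonal line, 200 x 310 mm over all, that frames the rack with about 15 mm to spare. Origin: its centre at table height; its x is the direction that the rack's x should take (either way round).
- massing_block: Bystander, loose: wooden massing block 70 x 50 x 45 mm. Origin: centre of its underside. Not to be disturbed.
- row_houses: Bystander, loose: model tile 120 x 70 mm with four small wooden houses, about 42 mm high. Origin: centre of its underside. Not to be disturbed.
- model_tree: Bystander, loose: model tree 70 mm high on a round foot. Origin: centre of its underside. Not to be disturbed.
- glue: Bystander, loose: white glue bottle 130 mm high, 52 mm across. Origin: centre of its underside. Not to be disturbed.
- tape_roll: Bystander, loose: cardboard-coloured roll, 90 mm across, 24 mm high. Origin: centre of its underside. Not to be disturbed.
- pencil_mug: Bystander, loose: white mug 76 mm across, 90 mm high. Origin: centre of its underside. Not to be disturbed.
- steel_weight: Bystander, loose: dark steel weight 50 x 90 x 35 mm. Origin: centre of its underside. Not to be disturbed.
Things that resemble listed ones, but are neither listed nor needed, are in the scene too. Leave any yellow look-alike of the panel2 alone.

How it is judged (in metres and radians):
On the way, in this order (a step that is already met when the one before it is completed fails the run):
1. the rack stands squarely on the loading place, before any panel is clipped in (horizontal distance between rack and load_mark below 0.015 m and angle between the x axis of rack and the x axis of load_mark, either way round below 0.1 rad), for 0.3 s.
2. every panel is fully home in a slot of the rack, the rack still at the loading place (within 80 mm of its centre) (z of panel1 in the frame of rack between 0.006 and 0.016 m and x of panel1 in the frame of rack between -0.012 and 0.012 m and y of panel1 in the frame of rack between -0.125 and 0.125 m and angle between each of panel1, panel2, panel3, panel4's own z axis and vertical below 0.12 rad and z of panel2 in the frame of rack between 0.006 and 0.016 m and x of panel2 in the frame of rack between -0.012 and 0.012 m and y of panel2 in the frame of rack between -0.125 and 0.125 m and z of panel3 in the frame of rack between 0.006 and 0.016 m and x of panel3 in the frame of rack between -0.012 and 0.012 m and y of panel3 in the frame of rack between -0.125 and 0.125 m and z of panel4 in the frame of rack between 0.006 and 0.016 m and x of panel4 in the frame of rack between -0.012 and 0.012 m and y of panel4 in the frame of rack between -0.125 and 0.125 m and horizontal distance between rack and load_mark below 0.08 m), for 0.3 s.
At the end, for the whole second after the job is handed in: The rack stands still and flat on the pick-up place, centre within 15 mm and x axis within 0.10 rad (either way round); every panel is upright (0.12 rad) in a slot, bottom edge within 4 mm of the slot floor, its middle within 12 mm of the slot's middle lengthwise (horizontal distance between rack and pickup_mark below 0.015 m and angle between the x axis of rack and the x axis of pickup_mark, either way round below 0.1 rad and z of panel1 in the frame of rack between 0.006 and 0.016 m and x of panel1 in the frame of rack between -0.012 and 0.012 m and y of panel1 in the frame of rack between -0.125 and 0.125 m and angle between each of panel1, panel2, panel3, panel4's own z axis and vertical below 0.12 rad and z of panel2 in the frame of rack between 0.006 and 0.016 m and x of panel2 in the frame of rack between -0.012 and 0.012 m and y of panel2 in the frame of rack between -0.125 and 0.125 m and z of panel3 in the frame of rack between 0.006 and 0.016 m and x of panel3 in the frame of rack between -0.012 and 0.012 m and y of panel3 in the frame of rack between -0.125 and 0.125 m and z of panel4 in the frame of rack between 0.006 and 0.016 m and x of panel4 in the frame of rack between -0.012 and 0.012 m and y of panel4 in the frame of rack between -0.125 and 0.125 m and height (world z) of rack below 0.006 m and linear speed of rack below 0.02 m/s); the robot touches nothing.
It fails at once if the rack is lifted more than 12 mm off the table or tipped by more than 0.12 rad (height (world z) of rack above 0.012 m or angle between rack's own z axis and vertical above 0.12 rad).
It fails at once if a bystander is moved by more than 30 mm (distance of any of massing_block, row_houses, model_tree, glue, tape_roll, pencil_mug, steel_weight from where it was at the start of the episode above 0.03 m).
Of panel1, panel2, panel3, panel4 only 3 to 4 are there at a start; the rules pass over those that are not, and their reading is None.
At some moment in a run one of rack may be knocked a few centimetres aside while the robot is not near it.
It also fails if it takes over 200 s, if anything falls off the work surface, if the arm or the gripper's body presses on something with over 40 N, if the wrist force passes 120 N, or if a joint passes its speed limit or range.

ROBOT

A 6-joint arm with a two-finger parallel gripper is mounted at the origin on the work surface. World frame = base frame: x ahead of the robot, y to its left, z up, the work surface at z = 0. Lengths are in mm, angles in rad, forces in N, time in s.
With the tool pointing down it reaches from about 275 to 1000 mm from the base axis. Payload 8.4 kg.
Tool frame: the origin (TCP) lies at the very end of the fingers, on their centre line; the grasp point (between the pads) lies 19 mm behind it; z points along the fingers, y is the direction in which the jaws open and shut (so a half turn about z gives the same grasp; the last joint's range is limited). The gripper opens to 85 mm and grips with 20 to 120 N. Pads are 22 mm wide; open, the fingers measure 114 mm over their backs; the gripper's body (76 mm by 85 mm) begins 54 mm behind the grasp point. The pads swing forward as they close: fully open they stand 13 mm farther back than shut.
Start: joints at [1.227, 0.353, 1.633, -0, 1.155, -0.002], TCP at [209.488, 588.848, 231.281] pointing down, gripper open.
Joint ranges: [-2.63, 2.63], [-0.92, 2.1], [0.06, 2.66], [-1.3, 4.44], [0, 2.69], [-3.02, 3.02]. Speed limits (rad/s): [2.22, 2.22, 2.79, 3.14, 3.14, 3.14].

INTERFACE

Orientations are given as a unit quaternion [w, x, y, z].
In Python, from workcell import r gives the robot as it stands.
- The arm moves only by the tool step_arm, never from a script. Its argument "rows" is a list of rows, each a list of 6 numbers: the shift along the tool's x, y, z in cm, then the turn, a rotation vector about the tool's x, y, z in degrees. A call has 1 to 12 rows; each row shifts and turns the commanded pose from where the row before left it, along the tool's axes as they then stand; what a row does not reach is not made up. A row lasts 1/12 s, in which the tool goes at most 41.7 mm and 7.16 degrees, less where a joint would pass 70% of its speed; a pose out of reach is approached as far as the arm can. A call with a gripper value outside its range is refused whole. "fingers" is the finger opening in cm, from 0 to 8.54, set as the call begins (left out, the last holds). The fingers move at their own pace and stop on an object; the grip force is fixed at half the most. Time passes only in rows, so rows that do not move let the fingers close. It gives the time, the measured TCP pose, the force and the opening at its end, in the units of the state.
- r.read_state(): the state, without advancing time (a new reading comes with each control period).
- r.get_image(name): name is "scene" or "top" or "wrist"; returns a dict with "color" (420x560x3 uint8, red, green, blue), "K" (3x3 intrinsics, pixels), "dist_coeffs" ([k1, k2, p1, p2, k3] as OpenCV has them; the pictures are not rectified), "position" and "rotation" of the camera in the world; the wrist camera has in their place "T_tool_cam" (4x4, takes a point from camera to tool coordinates, whose origin is the TCP and whose axes are the flange's). Camera axes: x right, y down, z forward; pixel columns grow to the right and rows downward; lengths in mm; the calibration is good to about 2 mm. A picture is of the moment at which its call begins: read the wrist's pose just before it. There is no depth.
- r.hand_in(): hands the job in, once; it reports no verdict.
The state is a dict: "clock": time; "joint_pos": joint angles; "joint_velocities": joint speeds; "joint_torque": joint torques, N m; "tcp_pos": TCP position; "ee_rot": TCP orientation; "force": force on the tool from outside, world axes, zero at the start; "wrist_torque": the same for the moment, N m; "opening": finger opening in mm.
Only numpy, scipy, OpenCV 4.12 (cv2) and the standard library are available. Lean on these libraries where they do the work, as an engineer would, in place of code of your own. Each camera call takes 0.05 s, during which the arm holds its last target. There are 200 camera calls.

## Working session

There is one attempt and no reset: what is moved stays moved. The work goes in short steps, Python scripts to look and compute and a tool call to move; the robot and the scene stay as the last step left them, time stands still between calls to the robot, and variables do not carry over. Pictures are saved under pics/ and viewed, about 12 in all and at most 16, crops included, and the job is handed in when it is done.

Besides the shell and the picture viewer there is one more tool, called after "Call:" by a JSON object that holds its "method" and its "body", one argument or row to a line. step_arm: Moves the arm, as the interface text tells. Its arguments: {"type":"object","properties":{"rows":{"type":"array","items":{"type":"array","items":{"type":"number"}}},"fingers":{"type":"number"}},"required":["rows"]}

```bash
mkdir -p pics; ls; cat > h.py <<'E'
import numpy as np, cv2
from scipy.spatial.transform import Rotation as R
from workcell import r
def save(im,name): cv2.imwrite('pics/'+name,im['color'][...,::-1])
def rotm(q): return R.from_quat([q[1],q[2],q[3],q[0]])
def campose(name,st,im):
    if name=='wrist':
        T=np.array(im['T_tool_cam'],float); Rt=rotm(st['ee_rot']).as_matrix()
        return Rt@T[:3,:3], Rt@T[:3,3]+np.array(st['tcp_pos'])
    Rc=np.array(im['rotation'],float)
    if Rc.shape!=(3,3): Rc=rotm(Rc.ravel()).as_matrix()
    return Rc,np.array(im['position'],float)
def pix2w(pose,im,px,z):
    Rc,p=pose
    u=cv2.undistortPoints(np.array(px,float).reshape(-1,1,2),np.array(im['K']),np.array(im['dist_coeffs'])).reshape(-1,2)
    d=np.c_[u,np.ones(len(u))]@Rc.T
    z=np.broadcast_to(z,len(u))
    return p+d*((z-p[2])/d[:,2])[:,None]
def w2pix(pose,im,P):
    Rc,p=pose
    return cv2.projectPoints((np.array(P,float).reshape(-1,3)-p)@Rc,np.zeros(3),np.zeros(3),np.array(im['K']),np.array(im['dist_coeffs']))[0].reshape(-1,2)
E
python3 - <<'E'
from h import *
import pickle
st=r.read_state(); print(st)
for n in('top','scene'):
    im=r.get_image(n); save(im,n+'0.png'); pickle.dump(im,open(n+'0.pkl','wb')); print(n,im['K'],im['position'],im['rotation'],im['dist_coeffs'])
    cv2.imwrite('pics/'+n+'0b.png',cv2.resize(im['color'][...,::-1],(800,600),interpolation=cv2.INTER_CUBIC))
E
```

```text
pics
{'clock': 0.0, 'joint_pos': array([ 1.22659145e+00,  3.53638150e-01,  1.63415876e+00, -2.47751023e-05,
        1.15522304e+00, -2.41263811e-03]), 'joint_velocities': array([-1.47807884e-04, -4.35144755e-05, -6.62836707e-04,  1.45873862e-03,
       -1.99666338e-04, -9.02277560e-04]), 'joint_torque': array([ 5.05125299e-04, -6.05272794e+01, -3.42066193e+01, -3.86557474e-05,
        9.43991763e-03,  1.59151489e-05]), 'tcp_pos': array([209.33177991, 588.37297583, 230.55740213]), 'ee_rot': array([-1.11903547e-04,  1.70060503e-01,  9.85433364e-01, -7.04912155e-04]), 'force': array([ 0.32148785,  0.40614704, -0.07725766]), 'wrist_torque': array([-0.03023042,  0.02030736,  0.03127319]), 'opening': 85.52262591812878}
top [[459.55674962   0.         285.8785265 ]
 [  0.         459.55674962 210.13190732]
 [  0.           0.           1.        ]] [ 377.95479992   29.91823257 1253.60679638] [ 0.05392388 -0.69686298  0.71391547 -0.0424134 ] [-0.01571326  0.          0.          0.          0.        ]
scene [[379.40425067   0.         277.51500891]
 [  0.         379.40425067 208.59062669]
 [  0.           0.           1.        ]] [1057.43991958  624.24579085  868.34363345] [-0.14507255  0.32358205  0.86328185 -0.35915605] [0.00079124 0.         0.         0.         0.        ]
```

View pics/top0b.png

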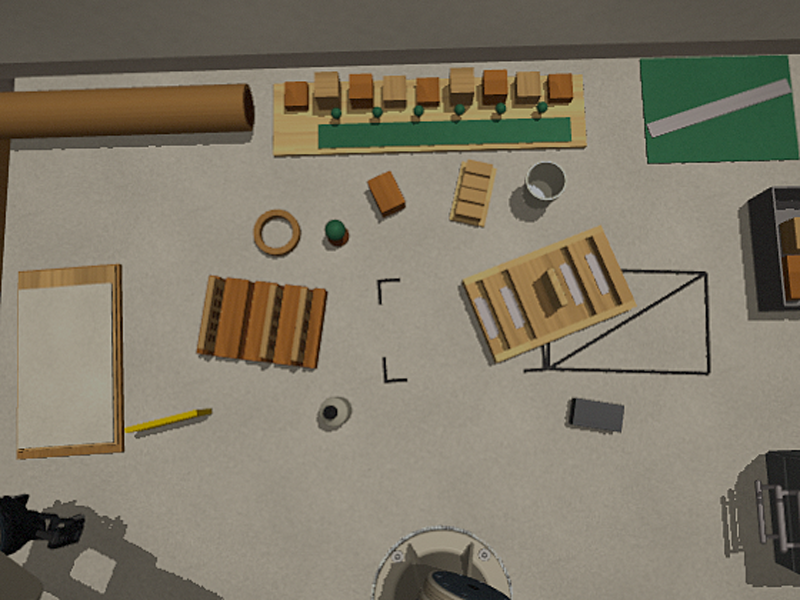

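View pics/scene0b.png

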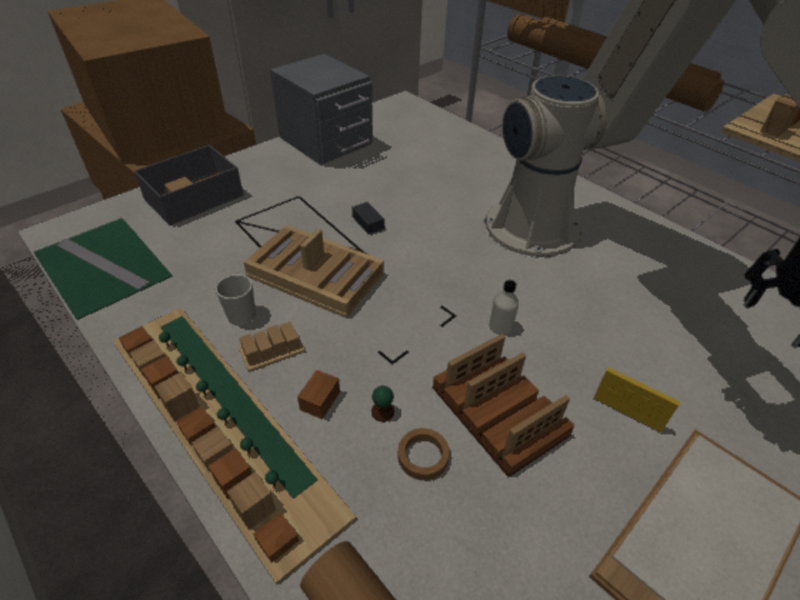

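Top view (800×600): the stand is at (262,322) with 3 panels. The rack is at (548,295), turned by about 20°. The load corners run from (380,282) to (545,371), with the right ones partly under the rack. The pick-up rectangle spans (545..708, 271..373). A yellow look-alike lies at (170,420). Next I fit the tapes and zoom in.

```bash
cat > marks.py <<'E'
from h import *
import pickle
from scipy.optimize import least_squares
im=pickle.load(open('top0.pkl','rb')); ps=campose('top',None,im)
g=cv2.cvtColor(im['color'],cv2.COLOR_RGB2GRAY).astype(float)
def pts(x0,y0,x1,y1):
    yy,xx=np.mgrid[int(y0*.7):int(y1*.7),int(x0*.7):int(x1*.7)]; m=g[yy,xx]<70
    return pix2w(ps,im,np.c_[xx[m],yy[m]],0)[:,:2]
def fit(P,g0,hw):
    def res(p):
        c,s=np.cos(p[2]),np.sin(p[2]); q=(P-p[:2])@np.array([[c,-s],[s,c]])
        return np.minimum(abs(abs(q[:,0])-(100-hw)),abs(abs(q[:,1])-(155-hw)))
    f=least_squares(res,g0,loss='soft_l1',f_scale=3); return f.x,np.abs(f.fun).mean(),np.median(f.fun)
def ctr(x,y): return pix2w(ps,im,[[x*.7,y*.7]],0)[0,:2]
L=np.vstack([pts(372,275,412,312),pts(375,350,415,390),pts(520,365,540,378)])
Pk=np.vstack([pts(640,262,700,278),pts(560,365,715,380),pts(700,278,715,370)])
for hw in (2,4,6):
    print('hw',hw,fit(L,[*ctr(462,328),0],hw),fit(Pk,[*ctr(627,321),0],hw))
print(len(L),len(Pk))
E
python3 marks.py; python3 - <<'E'
from h import *
import pickle
im=pickle.load(open('top0.pkl','rb'))
c=im['color'][150:265,315:450,::-1]; cv2.imwrite('pics/rackz.png',cv2.resize(c,(780,664),interpolation=cv2.INTER_CUBIC)[:600])
E
```

```text
hw 2 (array([ 5.02349738e+02, -5.15931004e+01,  5.48089258e-02]), np.float64(1.4066699811505488), np.float64(1.2467693845758845)) (array([ 5.02521013e+02, -3.67097935e+02, -5.77810620e-02]), np.float64(1.522358704804852), np.float64(1.306222635974848))
hw 4 (array([ 5.01345968e+02, -4.97066983e+01,  4.88504908e-02]), np.float64(1.2679738461519907), np.float64(1.2337659802425094)) (array([ 5.01296218e+02, -3.68993743e+02, -5.08314778e-02]), np.float64(1.3891170990138835), np.float64(1.2960892139820146))
hw 6 (array([ 5.00189229e+02, -4.77629704e+01,  4.36986686e-02]), np.float64(1.7591849188924504), np.float64(1.4980047931694003)) (array([ 4.99960667e+02, -3.70886700e+02, -4.40445271e-02]), np.float64(1.9054678497523598), np.float64(1.627582180940891))
137 411
```

View pics/rackz.png

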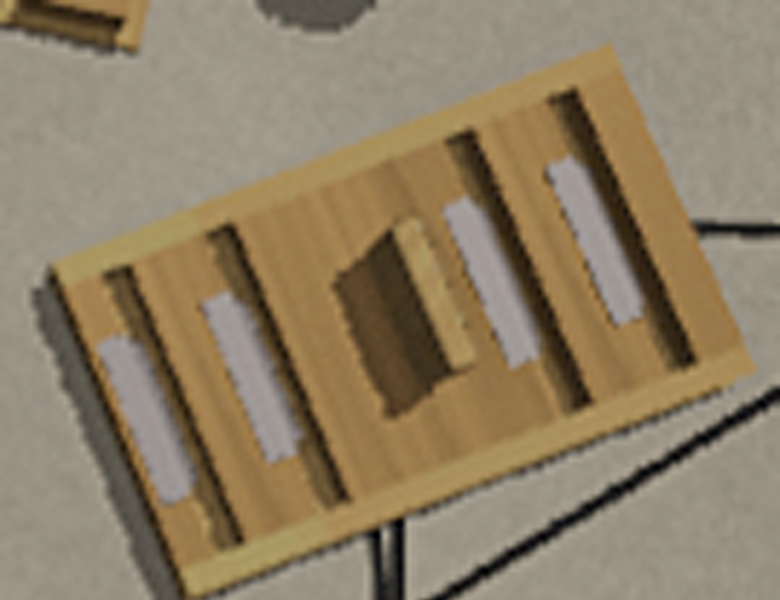

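Rack crop: the outline corners are at about (50,270), (612,45), (755,372) and (190,600). The handle top is centred at (432,294). The steel strips are on the left of each slot, so the rack's +y points image-left, towards world +y.

```bash
python3 - <<'E'
from h import *
import pickle
im=pickle.load(open('top0.pkl','rb')); ps=campose('top',None,im)
f=lambda P:np.array(P)/5.776+[315-.41,150-.41]
for z in (12,44):
    C=pix2w(ps,im,f([(50,270),(612,45),(755,372),(190,600)]),z)[:,:2]
    d=np.diff(np.vstack([C,C[:1]]),axis=0); print(z,C.mean(0).round(1),np.hypot(*d.T).round(1),np.degrees(np.arctan2(d[:,1],d[:,0])).round(1))
H=pix2w(ps,im,f([(392,228),(415,215),(475,360),(447,372)]),115)[:,:2]; print(H.mean(0),np.round(H,1), np.degrees(np.arctan2(*(H[1]-H[2])[::-1])))
g=lambda P:np.array(P)*.7-.15
S=pix2w(ps,im,g([(208,276),(328,290),(317,369),(197,353)]),38)[:,:2];d=np.diff(np.vstack([S,S[:1]]),axis=0)
print('stand',S.mean(0).round(1),np.hypot(*d.T).round(1),np.degrees(np.arctan2(d[:,1],d[:,0])).round(1))
c=im['color'][175:275,130:235,::-1]; cv2.imwrite('pics/standz.png',cv2.resize(c,(630,600),interpolation=cv2.INTER_CUBIC))
st=r.read_state(); im=r.get_image('wrist');print(im['T_tool_cam'],im['K'],im['dist_coeffs'])
print(rotm(st['ee_rot']).as_matrix().round(3))
E
```

```text
12 [ 556.  -220.1] [290.5 169.  287.3 168.2] [ -69.4 -160.3  110.4   20.8]
44 [ 551.4 -213.6] [283.  164.6 279.9 163.8] [ -69.4 -160.3  110.4   20.8]
[ 552.38108301 -212.67931754] [[ 581.6 -196.8]
 [ 587.1 -207.1]
 [ 522.9 -229.6]
 [ 518.  -217.2]] 19.291261706571536
stand [511.8 322.3] [229.9 148.7 226.9 146.2] [-98.2 171.8  81.2  -7.1]
[[-9.63197485e-05 -9.60582128e-01 -2.77996343e-01  7.17623660e+01]
 [ 9.99999661e-01  1.34863049e-04 -8.12481015e-04  2.35765193e-01]
 [ 8.17946177e-04 -2.77996327e-01  9.60581789e-01 -1.42173981e+02]
 [ 0.00000000e+00  0.00000000e+00  0.00000000e+00  1.00000000e+00]] [[330.15493546   0.         273.26663886]
 [  0.         330.15493546 207.44339003]
 [  0.           0.           1.        ]] [-0.01690787  0.          0.          0.          0.        ]
[[-0.942  0.335 -0.   ]
 [ 0.335  0.942 -0.001]
 [ 0.    -0.001 -1.   ]]
```

View pics/standz.png

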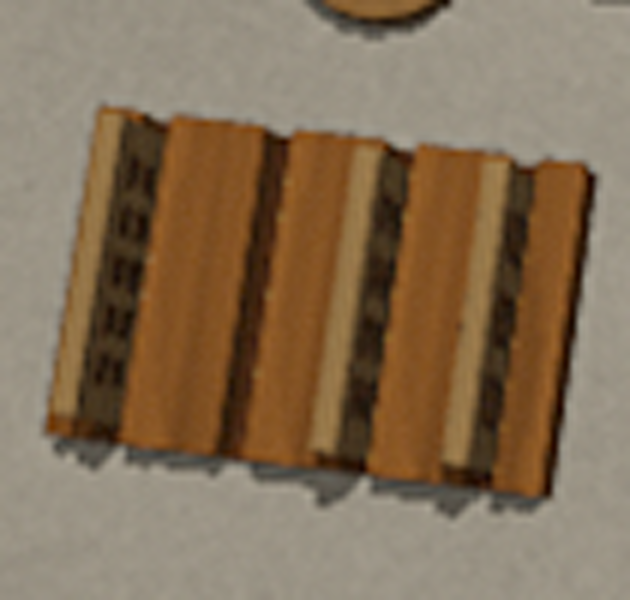

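The fits agree:

| Item | x (mm) | y (mm) | Angle |
|---|---|---|---|
| Rack | 552 | −213 | 20.3° |
| Load mark | 501 | −50 | 2.8° |
| Pick-up mark | 501 | −369 | −2.9° |
| Stand | 512 | 322 | −8° |

The stand has panels in its left, third and right grooves; the second is empty. I move over the rack handle.

Call:
{"method": "step_arm", "body": {
  "rows": [
    [-2.46,-2.67,0,0,0,0],
    [-2.46,-2.67,0,0,0,0],
    [-2.46,-2.67,0,0,0,0],
    [-2.46,-2.67,0,0,0,0],
    [-2.46,-2.67,0,0,0,0],
    [-2.46,-2.67,0,0,0,0],
    [-2.46,-2.67,0,0,0,0],
    [-2.46,-2.67,0,0,0,0],
    [-2.46,-2.67,0,0,0,0],
    [-2.46,-2.67,0,0,0,0],
    [-2.46,-2.67,0,0,0,0],
    [-2.46,-2.67,0,0,0,0]
  ],
  "fingers": 5
}}

```text
clock: 1.15
tcp_pos: [380.4, 186.3, 231.3]
ee_rot: [0.0, 0.17, 0.985, 0.0]
force: [1.4, 0.2, 0.1]
opening: 50.2
```

Call:
{"method": "step_arm", "body": {
  "rows": [
    [-2.46,-2.67,0,0,0,0],
    [-2.46,-2.67,0,0,0,0],
    [-2.46,-2.67,0,0,0,0],
    [-2.46,-2.67,0,0,0,0],
    [-2.46,-2.67,0,0,0,0],
    [-2.46,-2.67,0,0,0,0],
    [-2.46,-2.67,0,0,0,0],
    [-2.46,-2.67,0,0,0,0],
    [-2.46,-2.67,0,0,0,0],
    [-2.46,-2.67,0,0,0,0],
    [-2.46,-2.67,0,0,0,0],
    [-2.46,-2.67,0,0,0,0]
  ]
}}

```text
clock: 2.15
tcp_pos: [551.2, -214.6, 231.0]
ee_rot: [-0.0, 0.17, 0.985, 0.0]
force: [-0.1, 0.3, 0.4]
opening: 50.1
```

Call:
{"method": "step_arm", "body": {
  "rows": [
    [0,0,0,0,0,-6.65],
    [0,0,0,0,0,-6.65],
    [0,0,0,0,0,-6.65],
    [0,0,0,0,0,-6.65],
    [0,0,0,0,0,-6.65],
    [0,0,0,0,0,-6.65],
    [0,0,0,0,0,0],
    [0,0,0,0,0,0]
  ]
}}

```text
clock: 2.82
tcp_pos: [550.8, -212.7, 231.1]
ee_rot: [-0.0, -0.175, 0.985, 0.0]
force: [-0.2, 0.4, 0.4]
opening: 50.0
```

```bash
cat > rackview.py <<'E'
# overlay of rack model on a camera: python rackview.py cam out.png x y deg
from h import *
import sys,pickle
cam,out,x,y,th=sys.argv[1],sys.argv[2],*map(float,sys.argv[3:6])
st=r.read_state(); im=r.get_image(cam); ps=campose(cam,st,im); pickle.dump((st,im),open(out[:-4]+'.pkl','wb'))
a=cv2.resize(im['color'][...,::-1],None,fx=10/7,fy=10/7,interpolation=cv2.INTER_CUBIC)
c,s=np.cos(np.radians(th)),np.sin(np.radians(th))
def poly(P,col):
    P=np.array(P,float); W=np.c_[x+c*P[:,0]-s*P[:,1],y+s*P[:,0]+c*P[:,1],P[:,2]]
    cv2.polylines(a,[np.round(w2pix(ps,im,W)*10/7).astype(int)],True,col,1)
box=lambda hx,hy,z,y0=0:[(-hx,y0-hy,z),(hx,y0-hy,z),(hx,y0+hy,z),(-hx,y0+hy,z)]
poly(box(85,140,12),(255,0,0));poly(box(85,140,44),(0,255,0));poly(box(35,7,115),(0,0,255))
for q in(-112,-60,60,112): poly(box(70,7.5,44,q+2.5),(255,255,0))
cv2.imwrite('pics/'+out,a)
print(st['tcp_pos'],np.degrees(np.arctan2(*rotm(st['ee_rot']).as_matrix()[[1,0],1])))
E
python3 rackview.py wrist w1.png 552 -213 20.3
```

```text
[ 550.80756411 -212.73471994  231.09226628] 110.10544811819962
```

View pics/w1.png

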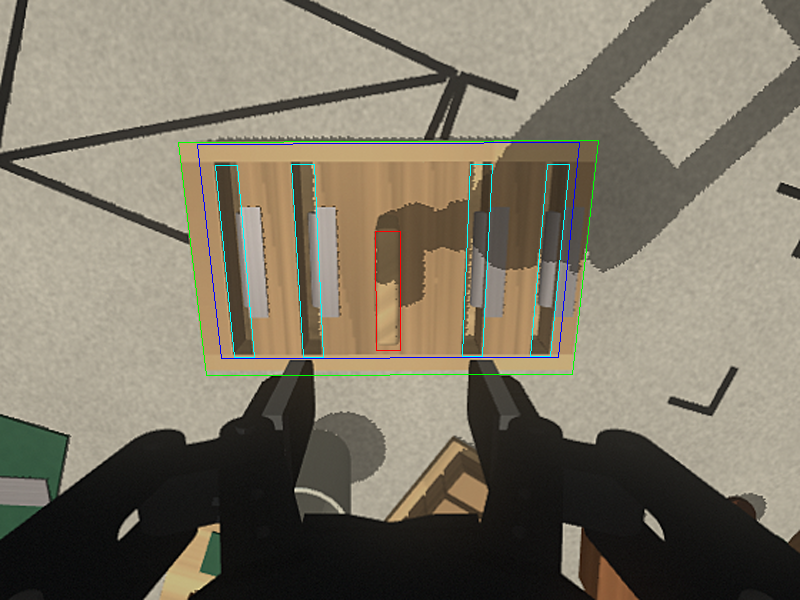

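The overlay matches the rack to within about 2 mm, with the handle at (388,290) and the strips on the +y side of each slot. I descend and grip the handle.

Call:
{"method": "step_arm", "body": {
  "rows": [
    [-0.1,-0.07,2.5,0,0,0],
    [0,0,3,0,0,0],
    [0,0,3,0,0,0],
    [0,0,3,0,0,0],
    [0,0,2,0,0,0],
    [0,0,1.2,0,0,0],
    [0,0,0,0,0,0]
  ]
}}

```text
clock: 3.45
tcp_pos: [550.6, -212.4, 81.8]
ee_rot: [-0.002, -0.175, 0.985, 0.001]
force: [-0.7, -0.9, 0.2]
opening: 50.0
```

Call:
{"method": "step_arm", "body": {
  "rows": [
    [0,0,0,0,0,0],
    [0,0,0,0,0,0],
    [0,0,0,0,0,0],
    [0,0,0,0,0,0],
    [0,0,0,0,0,0],
    [0,0,0,0,0,0],
    [0,0,0,0,0,0],
    [0,0,0,0,0,0]
  ],
  "fingers": 0
}}

```text
clock: 4.12
tcp_pos: [553.4, -213.6, 86.1]
ee_rot: [0.001, -0.176, 0.984, -0.001]
force: [-1.1, 0.0, 7.3]
opening: 12.9
```

Call:
{"method": "step_arm", "body": {
  "rows": [
    [-0.04,0.7,0,0,0,0],
    [-0.08,1.6,0,0,0,0],
    [-0.08,1.6,0,0,0,0],
    [-0.08,1.6,0,0,0,0],
    [-0.08,1.6,0,0,0,0],
    [-0.08,1.6,0,0,0,0],
    [-0.08,1.6,0,0,0,0],
    [-0.08,1.6,0,0,0,0],
    [-0.08,1.6,0,0,0,0],
    [-0.08,1.6,0,0,0,0],
    [-0.08,1.6,0,0,0,0],
    [-0.02,0.4,0,0,0,0]
  ]
}}

```text
clock: 5.12
tcp_pos: [502.4, -49.2, 86.1]
ee_rot: [0.002, -0.177, 0.984, -0.001]
force: [2.6, -7.6, 5.8]
opening: 13.0
```

Call:
{"method": "step_arm", "body": {
  "rows": [
    [0,0,0,0,0,1.5],
    [0,0,0,0,0,3],
    [0,0,0,0,0,3],
    [0,0,0,0,0,3],
    [0,0,0,0,0,3],
    [0,0,0,0,0,3],
    [0,0,0,0,0,1],
    [0,0,0,0,0,0],
    [0,0,0,0,0,0]
  ]
}}

```text
clock: 5.87
tcp_pos: [502.5, -49.9, 86.1]
ee_rot: [0.002, -0.025, 1.0, -0.0]
force: [-0.9, 0.3, 10.0]
opening: 13.1
```

```bash
sed -i 's/^cv2.imwrite/if len(sys.argv)>6:\n    x,y,th=map(float,sys.argv[6:9]); c,s=np.cos(np.radians(th)),np.sin(np.radians(th)); poly(box(100,155,0),(0,0,255)); poly(box(92,147,0),(0,0,255))\ncv2.imwrite/' rackview.py; python3 rackview.py top t2.png 501.3 -49.7 2.8 501.3 -49.7 2.8
python3 - <<'E'
import cv2
a=cv2.imread('pics/t2.png')[250:410,350:580]; cv2.imwrite('pics/t2c.png',cv2.resize(a,None,fx=3.4,fy=3.4,interpolation=cv2.INTER_CUBIC))
E
```

```text
[502.52399994 -49.94268006  86.09037693] 92.87047981723607
```

View pics/t2c.png

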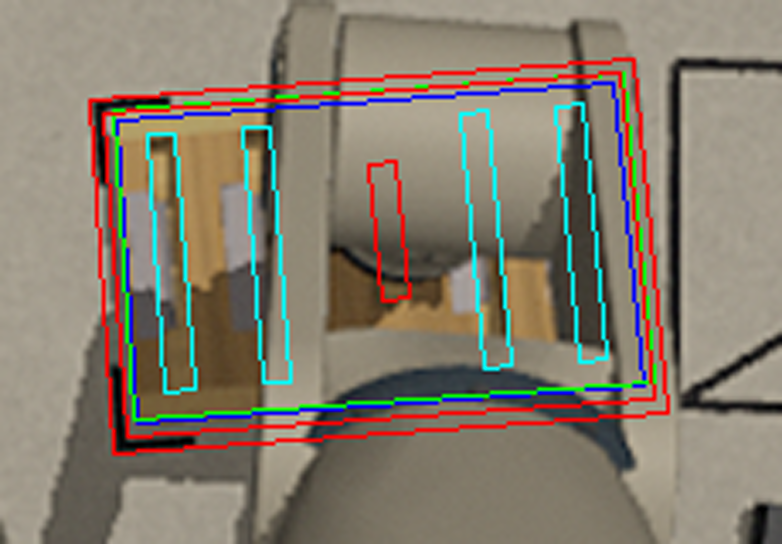

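The rack lies within the left tape corners at (100,105) and (120,450); the arm hides the rest. I release, rise and check with the wrist camera.

Call:
{"method": "step_arm", "body": {
  "rows": [
    [0,0,0,0,0,0],
    [0,0,0,0,0,0],
    [0,0,0,0,0,0],
    [0,0,0,0,0,0],
    [0,0,-1,0,0,0],
    [0,0,-3,0,0,0],
    [0,0,-4,0,0,0],
    [0,0,-4,0,0,0],
    [0,0,-4,0,0,0],
    [0,0,-4,0,0,0],
    [0,0,0,0,0,0],
    [0,0,0,0,0,0]
  ],
  "fingers": 4
}}

```text
clock: 6.92
tcp_pos: [502.1, -49.9, 287.5]
ee_rot: [0.003, -0.025, 1.0, -0.0]
force: [-0.3, 0.4, -0.1]
opening: 39.8
```

```bash
python3 rackview.py wrist w3.png 502 -49.8 2.87 501.3 -49.7 2.8
```

```text
[502.1176784  -49.87273884 287.48381454] 92.81292728985787
```

View pics/w3.png

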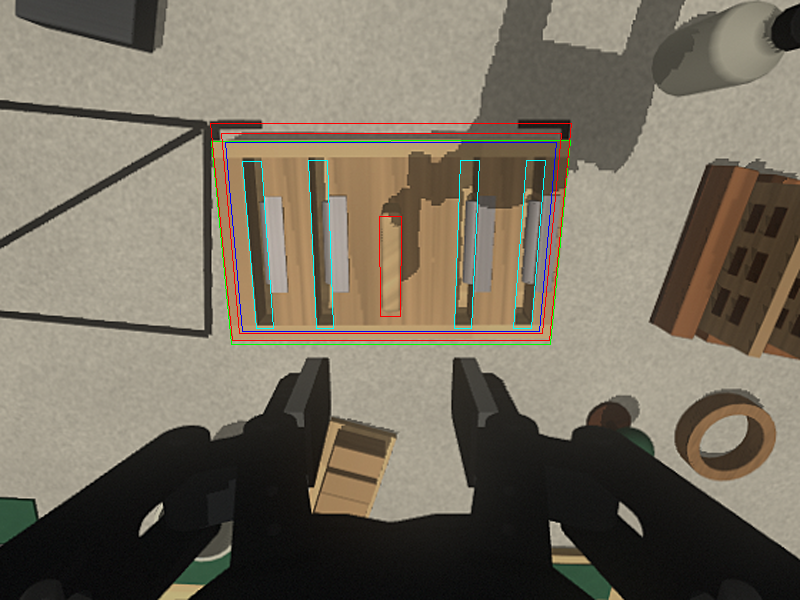

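The rack sits squarely: the overlay matches, and the tape corners at (236,128) and (545,128) match the red frame. Now over the stand.

Call:
{"method": "step_arm", "body": {
  "rows": [
    [-0.28,3.71,0,0,0,0],
    [-0.28,3.71,0,0,0,0],
    [-0.28,3.71,0,0,0,0],
    [-0.28,3.71,0,0,0,0],
    [-0.28,3.71,0,0,0,0],
    [-0.28,3.71,0,0,0,0],
    [-0.28,3.71,0,0,0,0],
    [-0.28,3.71,0,0,0,0],
    [-0.28,3.71,0,0,0,0],
    [-0.28,3.71,0,0,0,0],
    [0,0,0,0,0,5.4],
    [0,0,0,0,0,5.4]
  ]
}}

```text
clock: 7.97
tcp_pos: [509.3, 323.9, 281.8]
ee_rot: [-0.002, 0.07, 0.998, -0.001]
force: [0.2, -0.5, -0.1]
opening: 40.0
```

Call:
{"method": "step_arm", "body": {
  "rows": [
    [0,0,0,0,0,0],
    [0,0,0,0,0,0],
    [0,0,0,0,0,0]
  ]
}}

```text
clock: 8.22
tcp_pos: [510.2, 321.6, 283.3]
ee_rot: [-0.001, 0.068, 0.998, -0.001]
force: [-0.1, 0.3, -0.2]
opening: 40.3
```

```bash
cat > standview.py <<'E'
from h import *
import sys,pickle
out,x,y,th=sys.argv[1],*map(float,sys.argv[2:5])
st=r.read_state(); im=r.get_image('wrist'); ps=campose('wrist',st,im); pickle.dump((st,im),open(out[:-4]+'.pkl','wb'))
a=cv2.resize(im['color'][...,::-1],None,fx=10/7,fy=10/7,interpolation=cv2.INTER_CUBIC)
c,s=np.cos(np.radians(th)),np.sin(np.radians(th))
def poly(P,col):
    P=np.array(P,float); W=np.c_[x+c*P[:,0]-s*P[:,1],y+s*P[:,0]+c*P[:,1],P[:,2]]
    cv2.polylines(a,[np.round(w2pix(ps,im,W)*10/7).astype(int)],True,col,1)
box=lambda hx,hy,z,y0=0:[(-hx,y0-hy,z),(hx,y0-hy,z),(hx,y0+hy,z),(-hx,y0+hy,z)]
poly(box(75,112,38),(0,255,0))
for q in(-84,-28,28,84): poly(box(75,6,38,q),(255,255,0)); poly(box(65,5,98,q),(0,0,255))
cv2.imwrite('pics/'+out,a)
print(st['tcp_pos'],np.degrees(np.arctan2(*rotm(st['ee_rot']).as_matrix()[[1,0],1])))
E
python3 standview.py s4.png 511.8 322.3 -8
```

```text
[510.16900028 321.60178962 283.34668714] 82.16066293647845
```

View pics/s4.png

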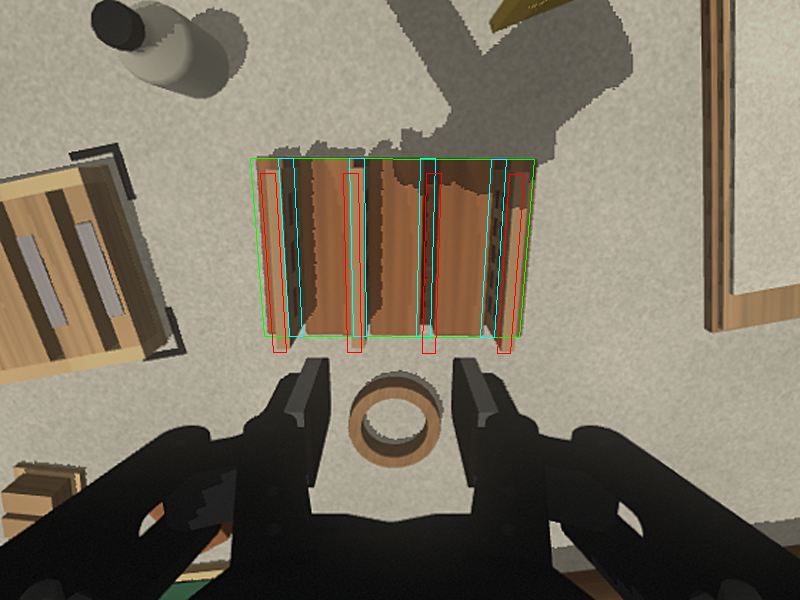

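The stand fits. Panels stand in the grooves at y = −84, −28 and +84; +28 is empty. I zoom in for the top edges.

```bash
python3 - <<'E'
import pickle,cv2
st,im=pickle.load(open('s4.pkl','rb'))
a=im['color'][105:255,170:385,::-1]; cv2.imwrite('pics/s4z.png',cv2.resize(a,(798,557),interpolation=cv2.INTER_CUBIC))
E
```

```text
(no output)
```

View pics/s4z.png

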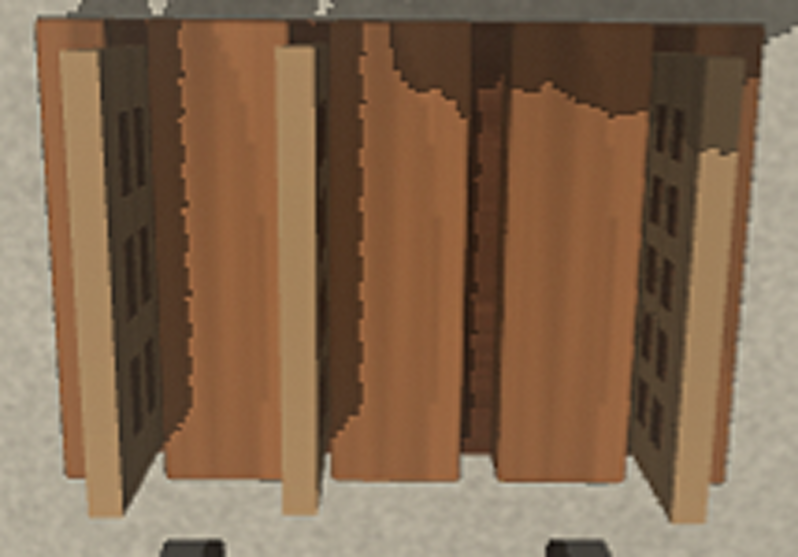

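Zoomed tops: A spans (60..98,51) to (90..122,515), B (277..315,46) to (283..317,513), and C (705..745,57) to (671..707,521).

```bash
python3 - <<'E'
from h import *
import pickle
st,im=pickle.load(open('s4.pkl','rb')); ps=campose('wrist',st,im)
f=lambda P:np.array(P)/3.712+[170-.36,105-.36]
for n,P in dict(A=[(60,52),(98,50),(122,515),(90,515)],B=[(277,46),(315,46),(317,513),(283,513)],C=[(705,57),(745,57),(707,521),(671,521)]).items():
    W=pix2w(ps,im,f(P),97.7)[:,:2]; m0=W[:2].mean(0);m1=W[2:].mean(0);d=m1-m0
    print(n,W.mean(0).round(1),'len',np.hypot(*d).round(1),'ang',np.degrees(np.arctan2(d[1],d[0])).round(1))
    c,s=np.cos(np.radians(-8)),np.sin(np.radians(-8)); q=W.mean(0)-[511.8,322.3]; print('  stand frame',(q@np.array([[c,-s],[s,c]])).round(1))
t=np.radians(2.85);c,s=np.cos(t),np.sin(t)
for i,q in enumerate((-112,-60,60,112)): print('slot',i+1,(502-s*(q+1.5),-49.8+c*(q+1.5)))
E
```

```text
A [497.6 242.9] len 129.1 ang -8.3
  stand frame [ -3.  -80.6]
B [504.4 298.5] len 129.6 ang -8.5
  stand frame [ -4.1 -24.6]
C [522.1 408.7] len 129.3 ang -8.1
  stand frame [-1.8 87. ]
slot 1 (np.float64(507.4942118124867), np.float64(-160.16332559577722))
slot 2 (np.float64(504.90870037131646), np.float64(-108.22764296247028))
slot 3 (np.float64(498.9421355070775), np.float64(11.623932345161073))
slot 4 (np.float64(496.35662406590734), np.float64(63.55961497846799))
```

Call:
{"method": "step_arm", "body": {
  "rows": [
    [0.09,-3.98,0,0,0,0.2],
    [0.09,-3.98,0,0,0,0.2],
    [0,0,3.5,0,0,0],
    [0,0,3.5,0,0,0],
    [0,0,3.5,0,0,0],
    [0,0,3.5,0,0,0],
    [0,0,3.5,0,0,0],
    [0,0,2.2,0,0,0],
    [0,0,1.5,0,0,0],
    [0,0,0.5,0,0,0],
    [0,0,0,0,0,0],
    [0,0,0,0,0,0]
  ]
}}

```text
clock: 9.27
tcp_pos: [498.0, 243.6, 67.9]
ee_rot: [0.0, 0.073, 0.997, 0.0]
force: [0.6, 0.5, -0.4]
opening: 39.9
```

Call:
{"method": "step_arm", "body": {
  "rows": [
    [0,0,0,0,0,0],
    [0,0,0,0,0,0],
    [0,0,0,0,0,0],
    [0,0,0,0,0,0],
    [0,0,0,0,0,0],
    [0,0,0,0,0,0],
    [0,0,0,0,0,0],
    [0,0,0,0,0,0]
  ],
  "fingers": 0
}}

```text
clock: 9.93
tcp_pos: [498.3, 243.6, 68.6]
ee_rot: [0.001, 0.073, 0.997, 0.0]
force: [-0.3, -2.6, 6.1]
opening: 9.1
```

Call:
{"method": "step_arm", "body": {
  "rows": [
    [0,0,-1,0,0,0],
    [0,0,-2,0,0,0],
    [0,0,-4,0,0,0],
    [0,0,-4,0,0,0],
    [0,0,-4,0,0,0],
    [0,0,0,0,0,-5.6],
    [0,0,0,0,0,-5.6],
    [0,0,0,0,0,0],
    [0,0,0,0,0,0]
  ]
}}

```text
clock: 10.68
tcp_pos: [497.4, 243.6, 218.0]
ee_rot: [0.0, -0.023, 1.0, 0.0]
force: [0.3, 0.3, -1.3]
opening: 9.1
```

Call:
{"method": "step_arm", "body": {
  "rows": [
    [0.1,-2,0,0,0,0],
    [0.1,-3.67,0,0,0,0],
    [0.1,-3.67,0,0,0,0],
    [0.1,-3.67,0,0,0,0],
    [0.1,-3.67,0,0,0,0],
    [0.1,-3.67,0,0,0,0],
    [0.1,-3.67,0,0,0,0],
    [0.1,-3.67,0,0,0,0],
    [0.1,-3.67,0,0,0,0],
    [0.1,-3.67,0,0,0,0],
    [0.1,-3.67,0,0,0,0],
    [0,-1.68,0,0,0,0]
  ]
}}

```text
clock: 11.68
tcp_pos: [506.0, -163.8, 217.1]
ee_rot: [-0.0, -0.022, 1.0, -0.0]
force: [0.7, -0.3, -1.2]
opening: 9.5
```

Call:
{"method": "step_arm", "body": {
  "rows": [
    [0,0,0,0,0,0],
    [0,0,0,0,0,0],
    [0,0,0,0,0,0]
  ]
}}

```text
clock: 11.93
tcp_pos: [506.0, -159.4, 216.9]
ee_rot: [-0.001, -0.024, 1.0, 0.0]
force: [-0.0, -0.6, -0.3]
opening: 8.8
```

```bash
cat >> rackview.py <<'E'
if cam=='wrist': # panel held in gripper
    from numpy import array
    Rt=rotm(st['ee_rot']).as_matrix(); 
    for zz,col in ((-27,(255,0,255)),(60.6,(0,140,255))):
        W=np.array(st['tcp_pos'])+np.array([(-65,-5,zz),(65,-5,zz),(65,5,zz),(-65,5,zz)],float)@Rt.T
        cv2.polylines(a,[np.round(w2pix(ps,im,W)*10/7).astype(int)],True,col,1)
    cv2.imwrite('pics/'+out,a)
E
python3 rackview.py wrist w5.png 502 -49.8 2.85 501.3 -49.7 2.8
```

```text
[ 506.03394827 -159.44773759  216.89731372] 92.71168865172945
```

View pics/w5.png

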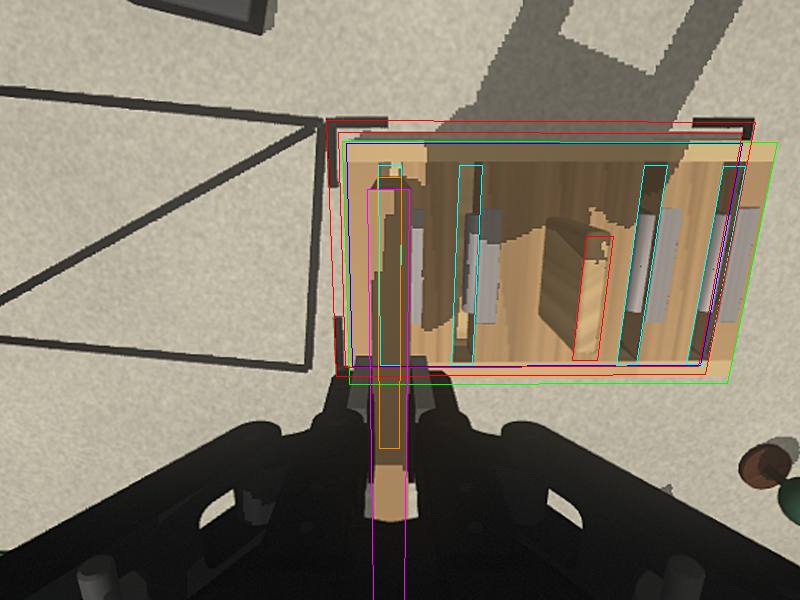

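Rack unmoved; panel A is upright and centred in the gripper over slot 1. I descend.

Call:
{"method": "step_arm", "body": {
  "rows": [
    [-0.15,-0.08,2,0,0,0],
    [0,0,3.5,0,0,0],
    [0,0,2.7,0,0,0],
    [0,0,1.5,0,0,0],
    [0,0,0.5,0,0,0],
    [0,0,0,0,0,0],
    [0,0,0,0,0,0]
  ]
}}

```text
clock: 12.57
tcp_pos: [508.6, -160.3, 116.0]
ee_rot: [0.0, -0.025, 1.0, -0.0]
force: [0.2, -0.6, 0.3]
opening: 9.2
```

Call:
{"method": "step_arm", "body": {
  "rows": [
    [0,0,0.5,0,0,0],
    [0,0,0.5,0,0,0],
    [0,0,0.5,0,0,0],
    [0,0,0.5,0,0,0],
    [0,0,0,0,0,0]
  ]
}}

```text
clock: 12.98
tcp_pos: [507.9, -161.1, 94.7]
ee_rot: [-0.0, -0.025, 1.0, -0.0]
force: [0.3, 0.5, -0.9]
opening: 9.2
```

Call:
{"method": "step_arm", "body": {
  "rows": [
    [0,0,0.4,0,0,0],
    [0,0,0.4,0,0,0],
    [0,0,0.4,0,0,0],
    [0,0,0.4,0,0,0],
    [0,0,0.3,0,0,0]
  ]
}}

```text
clock: 13.4
tcp_pos: [508.4, -161.2, 76.3]
ee_rot: [0.0, -0.025, 1.0, -0.0]
force: [0.2, -1.8, 3.7]
opening: 9.2
```

Call:
{"method": "step_arm", "body": {
  "rows": [
    [0,0,0.2,0,0,0],
    [0,0,0.2,0,0,0],
    [0,0,0,0,0,0]
  ]
}}

```text
clock: 13.65
tcp_pos: [508.2, -161.2, 72.6]
ee_rot: [0.0, -0.025, 1.0, -0.0]
force: [-2.5, -2.3, 8.0]
opening: 8.9
```

Call:
{"method": "step_arm", "body": {
  "rows": [
    [0,0,0.15,0,0,0],
    [0,0,0.1,0,0,0],
    [0,0,0,0,0,0]
  ]
}}

```text
clock: 13.9
tcp_pos: [508.3, -161.4, 72.5]
ee_rot: [0.0, -0.025, 1.0, -0.0]
force: [-10.3, 0.6, 38.6]
opening: 9.1
```

Hard stop at TCP z 72.5, so A is home. I release, rise and go to panel B.

Call:
{"method": "step_arm", "body": {
  "rows": [
    [0,0,-0.2,0,0,0],
    [0,0,0,0,0,0],
    [0,0,0,0,0,0],
    [0,0,0,0,0,0],
    [0,0,-1,0,0,0],
    [0,0,-3,0,0,0],
    [0,0,-4,0,0,0],
    [0,0,-4,0,0,0],
    [0,0,-4,0,0,0],
    [0,0,-4,0,0,0],
    [0,0,0,0,0,0],
    [0,0,0,0,0,0]
  ],
  "fingers": 3
}}

```text
clock: 14.9
tcp_pos: [509.3, -161.3, 274.8]
ee_rot: [0.003, -0.025, 1.0, -0.001]
force: [0.3, 0.2, -0.6]
opening: 30.0
```

```bash
python3 rackview.py wrist w6.png 502 -49.8 2.85 501.3 -49.7 2.8
```

```text
[ 509.26118199 -161.2664841   274.78732753] 92.81741985991009
```

View pics/w6.png

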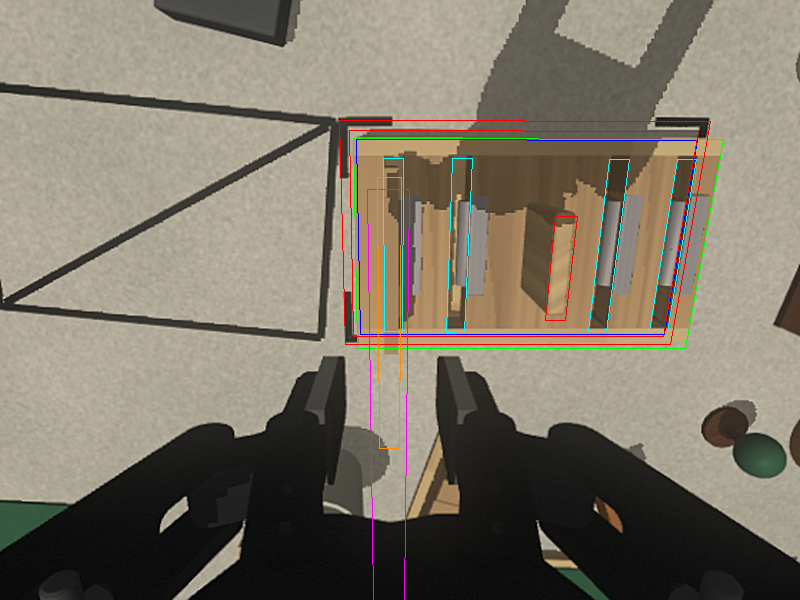

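Panel A stands in slot 1 and the rack is unmoved. Now to panel B, with a top-camera reference of the rack while the arm is away.

Call:
{"method": "step_arm", "body": {
  "rows": [
    [-0.15,3.83,0,0,0,0],
    [-0.15,3.83,0,0,0,0],
    [-0.15,3.83,0,0,0,0],
    [-0.15,3.83,0,0,0,0],
    [-0.15,3.83,0,0,0,0],
    [-0.15,3.83,0,0,0,0],
    [-0.15,3.83,0,0,0,0],
    [-0.15,3.83,0,0,0,0],
    [-0.15,3.83,0,0,0,0],
    [-0.15,3.83,0,0,0,0],
    [-0.15,3.83,0,0,0,0],
    [-0.15,3.83,0,0,0,0]
  ],
  "fingers": 4
}}

```text
clock: 15.95
tcp_pos: [501.9, 300.4, 269.7]
ee_rot: [-0.002, -0.025, 1.0, -0.001]
force: [0.9, 0.2, -0.4]
opening: 39.8
```

Call:
{"method": "step_arm", "body": {
  "rows": [
    [0,0,0,0,0,5.6],
    [0,0,0,0,0,5.6],
    [0,0,0,0,0,0],
    [0,0,0,0,0,0],
    [0,0,0,0,0,0]
  ]
}}

```text
clock: 16.37
tcp_pos: [503.0, 298.4, 270.8]
ee_rot: [-0.001, 0.072, 0.997, -0.001]
force: [1.0, -0.5, 0.2]
opening: 40.0
```

```bash
python3 rackview.py top t7.png 502 -49.8 2.85 501.3 -49.7 2.8; python3 - <<'E'
import cv2
a=cv2.imread('pics/t7.png')[235:410,180:580]; cv2.imwrite('pics/t7c.png',cv2.resize(a,None,fx=2,fy=2,interpolation=cv2.INTER_CUBIC))
E
```

```text
[502.956401   298.40735381 270.77003128] 81.76721141338955
```

View pics/t7c.png

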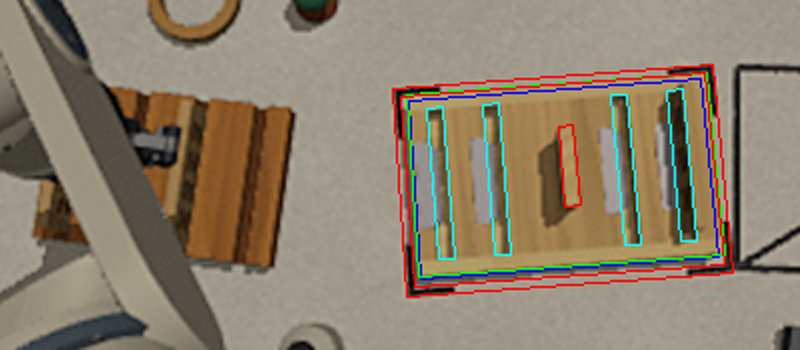

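The rack sits squarely inside all four tape corners; this is my reference (t7). I grasp B.

Call:
{"method": "step_arm", "body": {
  "rows": [
    [-0.14,0.03,2.5,0,0,0],
    [0,0,3.5,0,0,0],
    [0,0,3.5,0,0,0],
    [0,0,3.5,0,0,0],
    [0,0,3.2,0,0,0],
    [0,0,2.2,0,0,0],
    [0,0,1.5,0,0,0],
    [0,0,0.5,0,0,0],
    [0,0,0,0,0,0],
    [0,0,0,0,0,0]
  ]
}}

```text
clock: 17.25
tcp_pos: [505.3, 299.0, 68.4]
ee_rot: [0.0, 0.073, 0.997, 0.0]
force: [-0.2, 0.3, 0.1]
opening: 40.2
```

Call:
{"method": "step_arm", "body": {
  "rows": [
    [0,0,0,0,0,0],
    [0,0,0,0,0,0],
    [0,0,0,0,0,0],
    [0,0,0,0,0,0],
    [0,0,0,0,0,0],
    [0,0,0,0,0,0],
    [0,0,0,0,0,0],
    [0,0,0,0,0,0]
  ],
  "fingers": 0
}}

```text
clock: 17.92
tcp_pos: [505.5, 299.2, 69.2]
ee_rot: [0.001, 0.073, 0.997, 0.0]
force: [-0.1, -3.2, 5.4]
opening: 8.8
```

```bash
cat > knock.py <<'E'
# ECC shift of rack region of top picture against reference t7 (mm approx 2.6/px)
from h import *
import pickle,sys
ref=pickle.load(open('t7.pkl','rb'))[1]; im=r.get_image('top')
x0,x1,y0,y1=255,385,175,285
g=lambda i:cv2.GaussianBlur(cv2.cvtColor(i['color'],cv2.COLOR_RGB2GRAY)[y0:y1,x0:x1],(3,3),0)
a,b=g(ref),g(im); print('absdiff',cv2.absdiff(a,b).mean())
M=np.eye(2,3,dtype=np.float32)
m=np.zeros(a.shape,np.uint8); p=w2pix(campose('top',None,im),im,[[502+X*.9988-Y*.05,-49.8+Y*.9988+X*.05,44] for X,Y in((-110,-165),(110,-165),(110,165),(-110,165))])-[x0,y0]
cv2.fillConvexPoly(m,p.astype(int),255)
cc,M=cv2.findTransformECC(a,b,M,cv2.MOTION_EUCLIDEAN,(3,200,1e-5),m,3); c=p.mean(0); d=M[:,:2]@c+M[:,2]-c
print('cc',cc,'shift mm x,y',(-d[1]*2.63).round(1),(-d[0]*2.63).round(1),'rot deg',np.degrees(np.arctan2(M[1,0],M[0,0])).round(2))
E
python3 knock.py
```

```text
absdiff 0.3993006993006993
cc 0.9999063478839869 shift mm x,y 0.0 -0.0 rot deg 0.0
```

Call:
{"method": "step_arm", "body": {
  "rows": [
    [0,0,-1,0,0,0],
    [0,0,-2,0,0,0],
    [0,0,-4,0,0,0],
    [0,0,-4,0,0,0],
    [0,0,-4,0,0,0],
    [0,0,0,0,0,-5.6],
    [0,0,0,0,0,-5.6],
    [0,0,0,0,0,0],
    [0,0,0,0,0,0]
  ]
}}

```text
clock: 18.72
tcp_pos: [504.6, 299.0, 218.5]
ee_rot: [0.0, -0.023, 1.0, 0.0]
force: [-0.3, 0.2, -1.2]
opening: 9.0
```

Call:
{"method": "step_arm", "body": {
  "rows": [
    [0.24,-2,0,0,0,0],
    [0.24,-3.67,0,0,0,0],
    [0.24,-3.67,0,0,0,0],
    [0.24,-3.67,0,0,0,0],
    [0.24,-3.67,0,0,0,0],
    [0.24,-3.67,0,0,0,0],
    [0.24,-3.67,0,0,0,0],
    [0.24,-3.67,0,0,0,0],
    [0,-1,0,0,0,0],
    [0,0,0,0,0,0],
    [0,0,0,0,0,0],
    [0,0,0,0,0,0]
  ]
}}

```text
clock: 19.72
tcp_pos: [499.7, 12.3, 217.6]
ee_rot: [-0.0, -0.024, 1.0, 0.0]
force: [-0.3, 0.1, -1.2]
opening: 9.1
```

```bash
python3 rackview.py wrist w8.png 502 -49.8 2.85 501.3 -49.7 2.8
```

```text
[499.6597335   12.34810794 217.61355683] 92.74511836723374
```

View pics/w8.png

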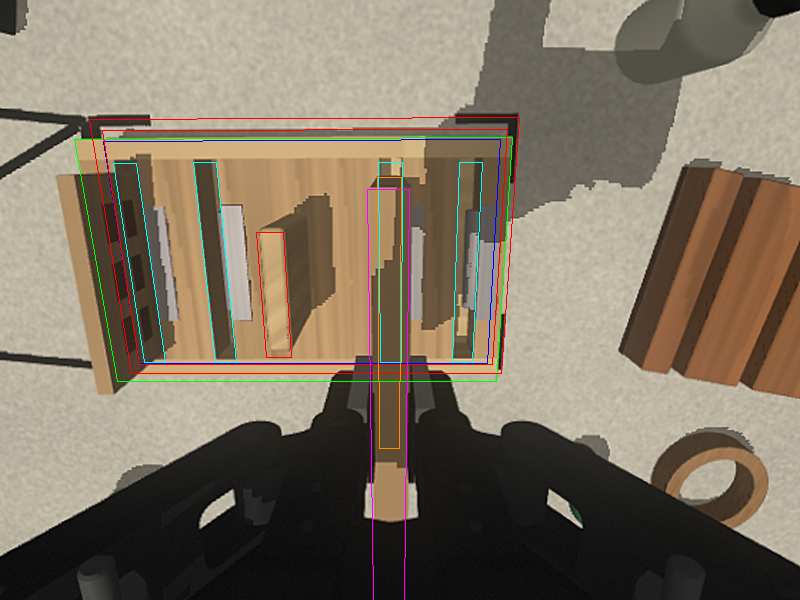

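Rack unmoved, and B is aligned over slot 3. I insert it with the same sequence.

Call:
{"method": "step_arm", "body": {
  "rows": [
    [0,-0.06,2,0,0,0],
    [0,0,3.5,0,0,0],
    [0,0,2.7,0,0,0],
    [0,0,1.5,0,0,0],
    [0,0,0.5,0,0,0],
    [0,0,0,0,0,0],
    [0,0,0.5,0,0,0],
    [0,0,0.5,0,0,0],
    [0,0,0.5,0,0,0],
    [0,0,0.5,0,0,0],
    [0,0,0,0,0,0]
  ]
}}

```text
clock: 20.68
tcp_pos: [499.8, 10.9, 95.4]
ee_rot: [0.0, -0.025, 1.0, -0.0]
force: [0.2, -0.3, -0.5]
opening: 9.2
```

Call:
{"method": "step_arm", "body": {
  "rows": [
    [0,0,0.4,0,0,0],
    [0,0,0.4,0,0,0],
    [0,0,0.4,0,0,0],
    [0,0,0.4,0,0,0],
    [0,0,0.3,0,0,0],
    [0,0,0.2,0,0,0],
    [0,0,0,0,0,0]
  ]
}}

```text
clock: 21.27
tcp_pos: [499.7, 10.8, 74.3]
ee_rot: [-0.0, -0.025, 1.0, -0.0]
force: [1.3, -2.0, -3.5]
opening: 9.1
```

Call:
{"method": "step_arm", "body": {
  "rows": [
    [0,0,0.15,0,0,0],
    [0,0,0.15,0,0,0],
    [0,0,0,0,0,0]
  ]
}}

```text
clock: 21.52
tcp_pos: [499.7, 10.9, 73.1]
ee_rot: [-0.0, -0.025, 1.0, -0.0]
force: [-5.7, -3.3, 21.3]
opening: 9.2
```

Call:
{"method": "step_arm", "body": {
  "rows": [
    [0,0,-0.2,0,0,0],
    [0,0,0,0,0,0],
    [0,0,0,0,0,0],
    [0,0,0,0,0,0],
    [0,0,-1,0,0,0],
    [0,0,-3,0,0,0],
    [0,0,-4,0,0,0],
    [0,0,-4,0,0,0],
    [0,0,-4,0,0,0],
    [0,0,-4,0,0,0],
    [0,0,0,0,0,5.4],
    [0,0,0,0,0,5.4]
  ],
  "fingers": 3
}}

```text
clock: 22.52
tcp_pos: [501.1, 11.1, 277.4]
ee_rot: [0.003, 0.072, 0.997, 0.0]
force: [-0.2, 0.2, -0.9]
opening: 29.8
```

Call:
{"method": "step_arm", "body": {
  "rows": [
    [0.31,3.6,0,0,0,0],
    [0.31,3.6,0,0,0,0],
    [0.31,3.6,0,0,0,0],
    [0.31,3.6,0,0,0,0],
    [0.31,3.6,0,0,0,0],
    [0.31,3.6,0,0,0,0],
    [0.31,3.6,0,0,0,0],
    [0.31,3.6,0,0,0,0],
    [0.31,3.6,0,0,0,0],
    [0.31,3.6,0,0,0,0],
    [0.31,3.6,0,0,0,0],
    [0,0,0,0,0,0]
  ],
  "fingers": 4
}}

```text
clock: 23.52
tcp_pos: [520.4, 413.7, 273.9]
ee_rot: [-0.0, 0.068, 0.998, 0.001]
force: [-2.2, -1.9, -0.5]
opening: 40.0
```

Call:
{"method": "step_arm", "body": {
  "rows": [
    [0,0,0,0,0,0],
    [0,0,0,0,0,0],
    [0,0,0,0,0,0]
  ]
}}

```text
clock: 23.77
tcp_pos: [520.8, 406.8, 274.0]
ee_rot: [-0.0, 0.07, 0.998, -0.0]
force: [-0.1, 0.2, -0.3]
opening: 39.9
```

```bash
python3 knock.py
```

```text
absdiff 2.592097902097902
cc 0.9394813744692558 shift mm x,y -0.2 0.3 rot deg -0.01
```

Call:
{"method": "step_arm", "body": {
  "rows": [
    [-0.1,0.2,2.8,0,0,0],
    [0,0,3.5,0,0,0],
    [0,0,3.5,0,0,0],
    [0,0,3.5,0,0,0],
    [0,0,3.3,0,0,0],
    [0,0,2.2,0,0,0],
    [0,0,1.5,0,0,0],
    [0,0,0.4,0,0,0],
    [0,0,0,0,0,0],
    [0,0,0,0,0,0]
  ]
}}

```text
clock: 24.65
tcp_pos: [523.0, 409.5, 67.9]
ee_rot: [0.0, 0.07, 0.998, 0.0]
force: [-0.3, 0.9, 0.8]
opening: 40.0
```

Call:
{"method": "step_arm", "body": {
  "rows": [
    [0,0,0,0,0,0],
    [0,0,0,0,0,0],
    [0,0,0,0,0,0],
    [0,0,0,0,0,0],
    [0,0,0,0,0,0],
    [0,0,0,0,0,0],
    [0,0,0,0,0,0],
    [0,0,0,0,0,0]
  ],
  "fingers": 0
}}

```text
clock: 25.32
tcp_pos: [522.9, 409.8, 68.4]
ee_rot: [0.001, 0.07, 0.998, 0.0]
force: [-0.6, -1.8, 5.7]
opening: 9.4
```

Call:
{"method": "step_arm", "body": {
  "rows": [
    [0,0,-1,0,0,0],
    [0,0,-2,0,0,0],
    [0,0,-4,0,0,0],
    [0,0,-4,0,0,0],
    [0,0,-4,0,0,0],
    [0,0,0,0,0,-5.4],
    [0,0,0,0,0,-5.4],
    [0,0,0,0,0,0],
    [0,0,0,0,0,0]
  ]
}}

```text
clock: 26.07
tcp_pos: [522.1, 409.7, 217.4]
ee_rot: [0.0, -0.023, 1.0, 0.0]
force: [-0.6, -0.6, -0.9]
opening: 9.3
```

Call:
{"method": "step_arm", "body": {
  "rows": [
    [0.41,-1.5,0,0,0,0],
    [0.42,-3.66,0,0,0,0],
    [0.42,-3.66,0,0,0,0],
    [0.42,-3.66,0,0,0,0],
    [0.42,-3.66,0,0,0,0],
    [0.42,-3.66,0,0,0,0],
    [0.42,-3.66,0,0,0,0],
    [0.42,-3.66,0,0,0,0],
    [0.42,-3.66,0,0,0,0],
    [0.42,-3.66,0,0,0,0],
    [0,0,0,0,0,0],
    [0,0,0,0,0,0]
  ]
}}

```text
clock: 27.07
tcp_pos: [496.9, 62.0, 216.6]
ee_rot: [-0.0, -0.021, 1.0, -0.0]
force: [0.1, 0.1, -0.5]
opening: 8.7
```

```bash
python3 rackview.py wrist w9.png 502 -49.8 2.85 501.3 -49.7 2.8
```

```text
[496.91510834  62.01607078 216.62556221] 92.45970244060524
```

View pics/w9.png

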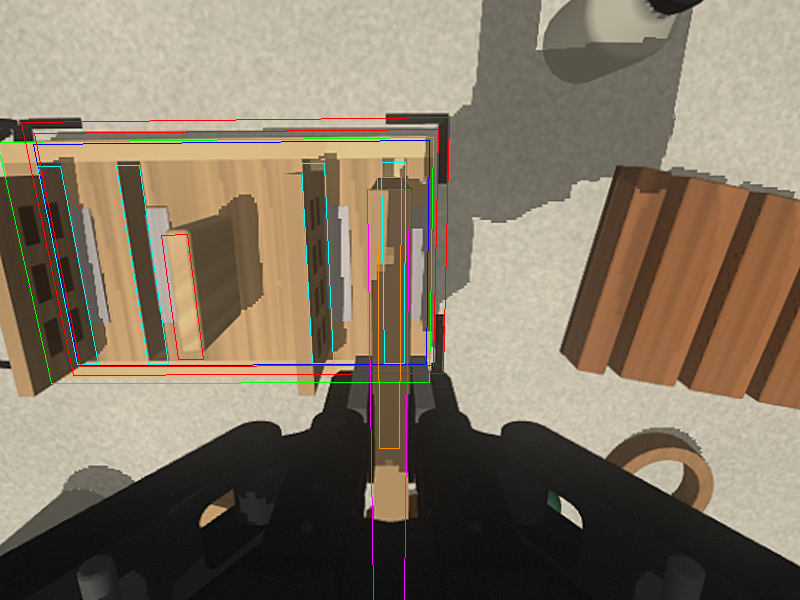

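Still aligned. I settle while descending partway and check the TCP.

Call:
{"method": "step_arm", "body": {
  "rows": [
    [0,0,2,0,0,0],
    [0,0,3.5,0,0,0],
    [0,0,2.7,0,0,0],
    [0,0,1.5,0,0,0],
    [0,0,0.4,0,0,0],
    [0,0,0,0,0,0],
    [0,0,0,0,0,0]
  ]
}}

```text
clock: 27.7
tcp_pos: [497.9, 64.5, 116.3]
ee_rot: [0.0, -0.025, 1.0, 0.0]
force: [0.5, 0.5, -1.3]
opening: 9.0
```

Call:
{"method": "step_arm", "body": {
  "rows": [
    [0,-0.13,0.4,0,0,0],
    [0,0,0.4,0,0,0],
    [0,0,0.5,0,0,0],
    [0,0,0.5,0,0,0],
    [0,0,0.2,0,0,0],
    [0,0,0,0,0,0]
  ]
}}

```text
clock: 28.2
tcp_pos: [497.2, 62.5, 95.3]
ee_rot: [-0.0, -0.025, 1.0, 0.0]
force: [0.2, 2.1, -1.2]
opening: 9.1
```

Call:
{"method": "step_arm", "body": {
  "rows": [
    [0,0,0.4,0,0,0],
    [0,0,0.4,0,0,0],
    [0,0,0.4,0,0,0],
    [0,0,0.4,0,0,0],
    [0,0,0.3,0,0,0],
    [0,0,0.2,0,0,0],
    [0,0,0,0,0,0]
  ]
}}

```text
clock: 28.78
tcp_pos: [498.0, 62.5, 74.8]
ee_rot: [0.001, -0.025, 1.0, 0.0]
force: [2.3, 1.6, -3.7]
opening: 9.1
```

Call:
{"method": "step_arm", "body": {
  "rows": [
    [0,0,0.15,0,0,0],
    [0,0,0.15,0,0,0],
    [0,0,0.1,0,0,0],
    [0,0,0,0,0,0]
  ]
}}

```text
clock: 29.12
tcp_pos: [498.0, 62.5, 72.3]
ee_rot: [0.001, -0.025, 1.0, 0.0]
force: [-3.8, 0.9, 22.4]
opening: 8.8
```

Home at 72.3, as expected. I release, rise and move above the handle.

Call:
{"method": "step_arm", "body": {
  "rows": [
    [0,0,-0.2,0,0,0],
    [0,0,0,0,0,0],
    [0,0,0,0,0,0],
    [0,0,0,0,0,0],
    [0,0,-1,0,0,0],
    [0,0,-3,0,0,0],
    [0,0,-4,0,0,0],
    [0,0,-4,0,0,0],
    [0,0,-4,0,0,0],
    [0,0,-4,0,0,0],
    [0,0,0,0,0,0],
    [0,0,0,0,0,0]
  ],
  "fingers": 3
}}

```text
clock: 30.12
tcp_pos: [498.6, 62.5, 275.8]
ee_rot: [0.003, -0.025, 1.0, 0.0]
force: [0.3, 0.1, -0.4]
opening: 30.0
```

Call:
{"method": "step_arm", "body": {
  "rows": [
    [0.05,-3,0,0,0,0],
    [0.05,-3,0,0,0,0],
    [0.05,-3,0,0,0,0],
    [0,-2.23,0,0,0,0],
    [0,0,0,0,0,0],
    [0,0,0,0,0,0],
    [0,0,0,0,0,0]
  ]
}}

```text
clock: 30.7
tcp_pos: [500.7, -49.5, 271.8]
ee_rot: [-0.001, -0.024, 1.0, 0.0]
force: [-0.7, -0.4, -0.0]
opening: 30.1
```

```bash
python3 rackview.py wrist w10.png 502 -49.8 2.85 501.3 -369 -2.9
```

```text
[500.6752565  -49.46841267 271.81247798] 92.77779391286184
```

View pics/w10.png

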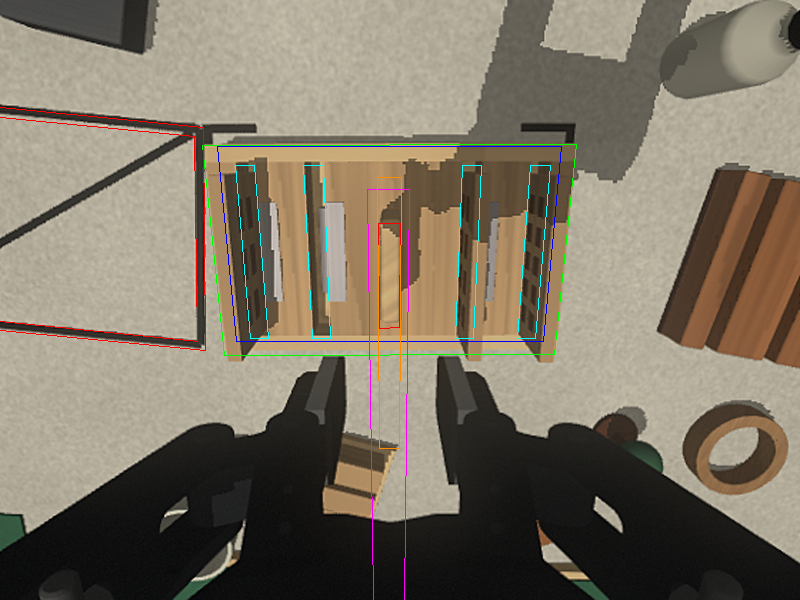

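Rack unmoved at the loading place. All three panels stand in slots 1, 3 and 4, and the pick-up frame overlay matches the tape. I grip the handle.

Call:
{"method": "step_arm", "body": {
  "rows": [
    [-0.13,-0.03,2.5,0,0,0],
    [0,0,3.5,0,0,0],
    [0,0,3.5,0,0,0],
    [0,0,3.5,0,0,0],
    [0,0,3,0,0,0],
    [0,0,1.8,0,0,0],
    [0,0,0.8,0,0,0],
    [0,0,0,0,0,0],
    [0,0,0,0,0,0]
  ]
}}

```text
clock: 31.5
tcp_pos: [503.0, -49.5, 87.2]
ee_rot: [-0.0, -0.025, 1.0, 0.0]
force: [0.2, -0.0, 0.7]
opening: 30.1
```

Call:
{"method": "step_arm", "body": {
  "rows": [
    [0,0,0,0,0,0],
    [0,0,0,0,0,0],
    [0,0,0,0,0,0],
    [0,0,0,0,0,0],
    [0,0,0,0,0,0],
    [0,0,0,0,0,0],
    [0,0,0,0,0,0],
    [0,0,0,0,0,0]
  ],
  "fingers": 0
}}

```text
clock: 32.17
tcp_pos: [503.9, -49.8, 88.4]
ee_rot: [0.001, -0.024, 1.0, 0.0]
force: [-0.8, 3.9, 7.2]
opening: 13.2
```

Call:
{"method": "step_arm", "body": {
  "rows": [
    [0.04,-0.8,0,0,0,0],
    [0.08,-1.6,0,0,0,0],
    [0.08,-1.6,0,0,0,0],
    [0.08,-1.6,0,0,0,0],
    [0.08,-1.6,0,0,0,0],
    [0.08,-1.6,0,0,0,0],
    [0.08,-1.6,0,0,0,0],
    [0.08,-1.6,0,0,0,0],
    [0.08,-1.6,0,0,0,0],
    [0.08,-1.6,0,0,0,0],
    [0.08,-1.6,0,0,0,0],
    [0.08,-1.6,0,0,0,0]
  ]
}}

```text
clock: 33.17
tcp_pos: [503.2, -233.8, 88.4]
ee_rot: [0.001, -0.024, 1.0, 0.001]
force: [-0.2, 11.2, 9.8]
opening: 13.0
```

Call:
{"method": "step_arm", "body": {
  "rows": [
    [0.08,-1.6,0,0,0,0],
    [0.08,-1.6,0,0,0,0],
    [0.08,-1.6,0,0,0,0],
    [0.08,-1.6,0,0,0,0],
    [0.08,-1.6,0,0,0,0],
    [0.08,-1.6,0,0,0,0],
    [0.08,-1.6,0,0,0,0],
    [0.08,-1.6,0,0,0,0],
    [0.04,-0.7,0,0,0,0],
    [0,0,0,0,0,0],
    [0,0,0,0,0,0]
  ]
}}

```text
clock: 34.08
tcp_pos: [503.0, -371.0, 88.4]
ee_rot: [0.001, -0.024, 1.0, -0.001]
force: [-2.2, -4.1, 4.7]
opening: 13.2
```

Call:
{"method": "step_arm", "body": {
  "rows": [
    [0,0,0,0,0,1],
    [0,0,0,0,0,2],
    [0,0,0,0,0,2],
    [0,0,0,0,0,0.8],
    [0,0,0,0,0,0],
    [0,0,0,0,0,0]
  ]
}}

```text
clock: 34.58
tcp_pos: [503.2, -370.4, 88.4]
ee_rot: [0.001, 0.026, 1.0, -0.001]
force: [0.4, 0.0, 5.3]
opening: 12.6
```

Call:
{"method": "step_arm", "body": {
  "rows": [
    [0,0,0,0,0,0],
    [0,0,0,0,0,0],
    [0,0,0,0,0,0],
    [0,0,0,0,0,0],
    [0,0,-1,0,0,0],
    [0,0,-3,0,0,0],
    [0,0,-4,0,0,0],
    [0,0,-4,0,0,0],
    [0,0,-4,0,0,0],
    [0,0,-4,0,0,0],
    [0,0,0,0,0,0],
    [0,0,0,0,0,0]
  ],
  "fingers": 3
}}

```text
clock: 35.58
tcp_pos: [503.5, -370.3, 290.5]
ee_rot: [0.002, 0.026, 1.0, -0.002]
force: [0.1, -0.8, -1.0]
opening: 29.9
```

```bash
python3 rackview.py wrist w11.png 502 -370 -3 501.3 -369 -2.9
```

```text
[ 503.52294819 -370.29981943  290.53667292] 87.01144334730245
```

View pics/w11.png

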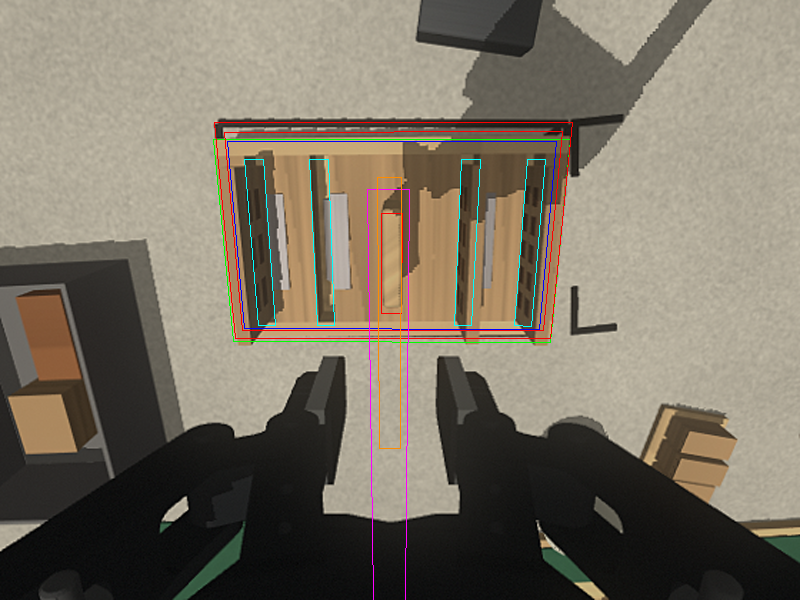

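The final view shows the rack inside the pick-up frame: the tape at row 126 matches the red outline. The overlay agrees to about 3 mm, and the panels are upright in slots 1, 3 and 4. The gripper is clear, so I hand in.

```bash
python3 -c "
from workcell import r
s=r.read_state(); print(s['clock'],s['tcp_pos'],s['force']); print(r.hand_in())"
```

```text
35.6333 [ 502.54456656 -369.57211189  288.099708  ] [-0.41960782  0.45419425 -1.58921748]
the job is handed in; nothing more can be done
None
```

I slid the rack to the loading place, clipped in the stand's three panels, and slid the loaded rack to the pick-up place. I handed the job in at 35.6 s; it reports no verdict. The stand's fourth groove was empty.

- **Loading place:** the wrist and top views showed the rack squarely inside the four tape corners before any panel went in.
- **Panels:** they are in slots 1, 3 and 4. Each was pressed to a hard stop at the expected home height, within about 1 mm. The stop forces were 39, 21 and 22 N.
- **Pick-up place:** the last wrist view showed the rack inside the taped rectangle, an estimated 1–3 mm and about 0.1° off. All three panels were upright, and the gripper was open and clear above the rack.
- **Knocks and other things:** I saw no knock of the rack in any check. I gave no bystander a pose check of its own, but none was near the paths.
- **Disagreement:** in the last view the handle sat about 3 mm nearer the robot than the rack position I had worked out. This is well inside the 15 mm limit, so I did not correct it.

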